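Drop an empty can into the lever-lid empties bin

TASK

Put the empty drinks can away: pick up the can lying in the black drip tray and set it down crosswise on the bin's sloping chute, so that once let go it lies resting there against the closed lid. Then push the red lever down and keep the lid raised with it until the can has rolled into the bin, and let the lever come up again so that the lid shuts over the can. Leave the ale bottle standing where it is.

Things in the scene. Friction and masses are not known exactly. Their poses are not given: they have to be found in the camera images.
- can_center (a point): centre of the empty drinks can, a cylinder 53 mm in diameter and 134 mm long, about 0.05 kg, lying on its side in a shallow black drip tray fixed on the counter (156 mm along the can by 126 mm, floor 3 mm thick, rim 7 mm high). Its z axis is the can's long axis (level, either way round); it can roll across that axis. Centre 29 mm above the counter
- bin: green counter-top empties bin, fixed, 220 mm long (its x), 162 mm wide (its y), cheeks beside the chute 151 mm high; the lever is on its -y side. Origin: centre of its underside, z up, x from the chute end (nearer the robot) to the lid end. The far half (x -4 to 106 mm, 150 mm wide) is an open well, floor 9 mm and rim 101 mm above the counter, covered by the lid
- chute (a point): point on the centre line of the aluminium chute's surface, at bin x = -62 mm, 115 mm above the counter; axes as the bin's. The chute (bin x -112 to -10 mm, 150 mm wide between cheeks) falls 14 degrees toward +x, from 127 to 102 mm. A can laid crosswise here (axis along y) has its centre 27 mm above; let go, it rolls to the lid's face
- lid (a joint): angle of the lid, rad: 0 shut, 0.84 fully raised. Grey with a clear top, hinged along y at bin x = 100 mm, 100 mm high; its upright front face, 46 mm high, stands at bin x = -8 mm and holds back a can on the chute. It is driven by the lever (2.1 x its angle). The can passes under it from about 0.6 rad
- lid_edge (a point): middle of the lower front edge of the lid
- lever (a joint): angle of the lid-lift lever, rad: 0 at rest (up), 0.40 fully down against its stop. A spring brings it up and shuts the lid when it is let go; holding it fully down takes about 3 to 7 N at the paddle
- paddle (a point): centre of the upper face of the lever's red paddle, 42 mm (x) by 44 mm (y), 10 mm thick, outside the bin's -y side near the chute end, 159 mm above the counter at rest. Fully down it is about 43 mm lower, and about 4 mm nearer the robot; the pivot is 106 mm farther along the bin's +x
- ale_bottle: brown glass ale bottle, 61 mm in diameter, 230 mm tall, standing; origin at the centre of its underside. A bystander

How it is judged:
On the way, in this order (a step that is already met when the one before it is completed fails the run):
1. the can lies crosswise on the chute (within 0.3 rad), let go and at rest, the lid shut (x of can_center in the frame of bin between -0.11 and -0.015 m and y of can_center in the frame of bin between -0.04 and 0.04 m and z of can_center in the frame of bin between 0.11 and 0.17 m and angle between the z axis of can_center and the y axis of bin, either way round below 0.3 rad and contact force between can and the arm below 0.1 N and contact force between can and the fingers below 0.1 N and linear speed of can below 0.03 m/s and value of joint lid below 0.08 rad), for 0.3 s.
2. the can is in the well while the robot, pressing the lever, still holds the lid raised (lid over 0.5 rad) (value of joint lid above 0.5 rad and (contact force between lever and the fingers above 0.5 N or contact force between lever and the arm above 0.5 N) and x of can_center in the frame of bin above 0 m and z of can_center in the frame of bin below 0.08 m), for 0.2 s.
At the end, for the whole second after the job is handed in: The can lies at rest inside the bin's well (centre less than 80 mm above the counter), the lever is up (under 0.04 rad) and the lid shut (under 0.06 rad) (value of joint lid below 0.06 rad and value of joint lever below 0.04 rad and x of can_center in the frame of bin between 0 and 0.106 m and y of can_center in the frame of bin between -0.075 and 0.075 m and z of can_center in the frame of bin below 0.08 m and linear speed of can below 0.05 m/s); the robot touches nothing.
It fails at once if the ale bottle is shifted by more than 30 mm or tipped (distance of ale_bottle from where it was at the start of the episode above 0.03 m or angle between ale_bottle's own z axis and vertical above 0.4 rad).
It also fails if it takes over 48 s, if anything falls off the work surface, if the arm or the gripper's body presses on something with over 40 N, if the wrist force passes 120 N, or if a joint passes its speed limit or range.

ROBOT

A 6-joint arm with a two-finger parallel gripper is mounted at the origin on the work surface; the furniture and walls round the work are solid. World frame = base frame: x ahead of the robot, y to its left, z up, the work surface at z = 0. Lengths are in m, angles in rad, forces in N, time in s.
With the tool pointing down it reaches from about 0.35 to 0.925 m from the base axis. Payload 6.4 kg.
Tool frame: the origin (TCP) lies on the centre line of the jaws, within the pads' length; the fingertips stand 22 mm ahead of it and the grasp point (between the pads) lies 3 mm ahead of it; z points along the fingers, y is the line along which they close (so a half turn about z gives the same grasp; the last joint's range is limited). The gripper opens to 94 mm and grips with 3 to 60 N. Pads are 16 mm wide; open, the fingers measure 119 mm over their backs; the gripper's body (75 mm by 177 mm) begins 78 mm behind the grasp point.
Start: joints at [-1.277, 0.245, 1.558, -0, 1.339, -0.174], TCP at [0.293, -0.58, 0.202] pointing down, gripper open.
Joint ranges: [-3.13, 3.13], [-1.02, 2.26], [0.13, 2.54], [-0.95, 4.09], [0.21, 2.88], [-2.74, 2.74]. Speed limits (rad/s): [2.57, 2.57, 3.14, 3.14, 3.14, 3.14].

INTERFACE

Orientations are given as a unit quaternion [w, x, y, z].
In Python, from plant import robot, capture, camera_info, workorder, masks_of, spot_point gives the robot as it stands. The module is installed in compiled form; this text tells all that it offers.
- The arm moves only by the tool jog_arm, never from a script. Its argument "increments" is a list of rows, each a list of 7 numbers: the opening, from 0 (shut) to 1 (fully open), then the shift along the world's x, y, z as a fraction of full scale, then the turn, a rotation vector about the world's x, y, z as a fraction of full scale. In form: [[fingers, x, y, z, rx, ry, rz], ...]. A call has 1 to 12 rows; each row is the pose to reach, as a shift and turn from the pose commanded when the call began; what a row does not reach only later rows make up. Full scale, the value 1, is 400 mm for a shift and 90 degrees for a turn. A row lasts 1/10 s, in which the tool goes at most 50 mm and 8.59 degrees, less where a joint would pass 70% of its speed; a pose out of reach is approached as far as the arm can. A call with a number of a shift or a turn outside -1 to 1 is refused whole. A call with a gripper value outside its range is refused whole. The fingers move at their own pace and stop on an object; "force" is the grip in N (left out, the last holds). Time passes only in rows, so rows that repeat a pose let the fingers close. It gives the time, the measured TCP pose, the force, the opening and the grip force at its end, in the units of the state.
- robot.state(): the state, without advancing time (a new reading comes with each control period).
- capture(name): name is "side" or "top" or "wrist"; returns the picture (384x512x3 uint8, red, green, blue); there is no depth.
- camera_info(name): a dict with "fx", "fy", "cx", "cy" (pixels), "k1" (the pictures are not rectified: a ray, as slopes to the right and down, at radius r is drawn at 1 + k1 r^2 times it, then the intrinsics apply), "cam_to_world" (4x4, takes a point from camera to world coordinates). Camera axes: x right, y down, z forward; pixel columns grow to the right and rows downward; lengths in m; the calibration is good to about 2 mm. A picture is of the moment at which its call begins: read the wrist's pose just before it. camera_info takes no time and is no camera call; for the wrist camera it gives the pose at the moment of the call.
- workorder.close_job(): hands the job in; it is judged then, once.
Trained networks look in the newest picture that a camera, given by its name, has taken for a name from the list of things; names that differ only in an ending like _2 or _b are one class to them, and where a whole thing is asked for, a point or a joint stands for the part that bears it (a point fixed in the world has none). Each returns a list of dicts, best first, with "p" (0 to 1); they miss things now and then, are a little off and sometimes report something else, mostly with a low value. They report only what shows in the picture. A call takes as long as a camera call.
- masks_of(label, camera): "region" (384x512 bool, what is visible of it) and "rect" ([left, top, width, height] in pixels, round what is visible of it).
- spot_point(label, camera): "position" ([column, row] in pixels: a listed point, or the origin of a listed thing).
The state is a dict: "clock": time; "joint_pos": joint angles; "dq": joint speeds; "tau": joint torques, N m; "position": TCP position; "ee_rot": TCP orientation; "ft_force": force on the tool from outside, world axes, zero at the start; "wrist_torque": the same for the moment, N m; "width": finger opening in m; "grip_force": force on a finger pad.
Only numpy, scipy, OpenCV 4.12 (cv2) and the standard library are available. Lean on these libraries where they do the work, as an engineer would, in place of code of your own. Each camera call takes 0.05 s, during which the arm holds its last target. There are 200 camera calls.

## Working session

There is one attempt and no reset: what is moved stays moved. The work goes in short steps, Python scripts to look and compute and a tool call to move; the robot and the scene stay as the last step left them, time stands still between calls to the robot, and variables do not carry over. Pictures are saved under pics/ and viewed, at most 13 in all, crops included, and the job is handed in when it is done.

Besides the shell and the picture viewer there is one more tool, called after "Call:" as a command line: name --pt "numbers of a row" for each row, then --argument value for the rest. jog_arm: Moves the arm, as the interface text tells. Shift numbers are shares of 400 mm and turn numbers shares of 90 degrees, none past 1 either way. Its arguments: {"type":"object","properties":{"increments":{"type":"array","items":{"type":"array","items":{"type":"number"}}},"force":{"type":"number"}},"required":["increments"]}

```bash
mkdir -p pics; cat > h.py <<'E'
import numpy as np, cv2
from plant import robot, capture, camera_info, workorder, masks_of, spot_point
def ray(info,px):
    d=np.array([(px[0]-info['cx'])/info['fx'],(px[1]-info['cy'])/info['fy']])
    u=d.copy()
    for _ in range(20): u=d/(1+info['k1']*(u@u))
    T=np.array(info['cam_to_world']); r=T[:3,:3]@np.array([u[0],u[1],1]); return T[:3,3],r/np.linalg.norm(r)
def at_z(info,px,z):
    o,r=ray(info,px); return o+r*(z-o[2])/r[2]
def tri(rays):
    A=sum(np.eye(3)-np.outer(r,r) for o,r in rays); b=sum((np.eye(3)-np.outer(r,r))@o for o,r in rays)
    x=np.linalg.solve(A,b); return x,[np.linalg.norm(np.cross(x-o,r)) for o,r in rays]
def save(name,img): cv2.imwrite('pics/'+name,img[:,:,::-1])
E
python3 - <<'E'
from h import *
np.set_printoptions(precision=4,suppress=True)
inf={}; R={}
ims=[]
for c in ['top','side']:
    im=capture(c); ims.append(im); inf[c]=camera_info(c)
    print(c,np.array(inf[c]['cam_to_world'])[:3,3])
    for l in ['can_center','bin','chute','lid_edge','paddle','ale_bottle']:
        s=spot_point(l,c)[:2]
        print(c,l,[(np.round(q['position'],1),round(q['p'],2)) for q in s])
        if s: R.setdefault(l,[]).append(ray(inf[c],s[0]['position']))
    for l in ['can_center']:
        m=masks_of(l,c)
        if m:
            print(l,m[0]['rect'],m[0]['p'])
            ys,xs=np.nonzero(m[0]['region'])
            P=np.array([at_z(inf[c],(x,y),0.029)[:2] for x,y in zip(xs,ys)])
            (ctr,wh,a)=cv2.minAreaRect(P.astype(np.float32)*1000); print(ctr,wh,a)
for l,r in R.items():
    if len(r)>1: print(l,*tri(r))
save('a.png',np.hstack(ims)[:, :][::1]) if 0 else [save(n,i) for n,i in zip(['top.png','side.png'],ims)]
print(robot.state())
E
```

```text
top [ 0.3428 -0.1599  1.1897]
top can_center [(array([340.6, 211.3]), 0.92)]
top bin [(array([206.7, 190.4]), 0.62)]
top chute [(array([198.9, 206. ]), 0.63)]
top lid_edge [(array([192.8, 186.6]), 0.83)]
top paddle [(array([247. , 210.1]), 0.81)]
top ale_bottle [(array([286.2, 154.7]), 0.59)]
can_center [315.9, 195.6, 50.9, 31.4] 0.94
(464.2337341308594, -257.8927917480469) (58.13494110107422, 138.36737060546875) 8.647586822509766
side [ 0.6903 -0.6178  0.7449]
side can_center [(array([206.8, 278.8]), 0.71)]
side bin [(array([269.8, 186.3]), 0.95)]
side chute [(array([248.6, 153.2]), 0.95)]
side lid_edge [(array([268.1, 161.1]), 0.8)]
side paddle [(array([224.5, 172.7]), 0.74)]
side ale_bottle [(array([282.7, 255. ]), 0.7)]
can_center [188.7, 252.4, 34.8, 64.0] 0.94
(461.2105712890625, -254.60060119628906) (56.12057113647461, 154.16680908203125) 9.119138717651367
can_center [ 0.4637 -0.2551  0.0373] [np.float64(0.004424390710428341), np.float64(0.004424390710428456)]
bin [0.5231 0.0858 0.0125] [np.float64(0.0003483403393792583), np.float64(0.0003483403393790811)]
chute [0.4668 0.079 
[... 174 characters left out ...]
94)]
paddle [ 0.4486 -0.0414  0.1636] [np.float64(0.005589829319864873), np.float64(0.0055898293198647486)]
ale_bottle [ 0.6125 -0.1251  0.0071] [np.float64(0.002387754033855886), np.float64(0.002387754033855758)]
{'clock': 0.8, 'joint_pos': array([-1.2771,  0.2451,  1.5578, -0.    ,  1.3387, -0.1741]), 'dq': array([-0.001 ,  0.0006,  0.0013,  0.    ,  0.0009,  0.0019]), 'tau': array([  0.0024, -41.5788, -31.4865,   0.0685,   0.0288,  -0.    ]), 'position': array([ 0.2931, -0.5802,  0.2025]), 'ee_rot': array([ 0.    ,  0.9728,  0.2318, -0.    ]), 'ft_force': array([ 0.6443,  0.4583, -0.5701]), 'wrist_torque': array([ 0.0169,  0.0071, -0.0414]), 'grip_force': 0.0, 'width': 0.0940361274697372}
```

View pics/top.png

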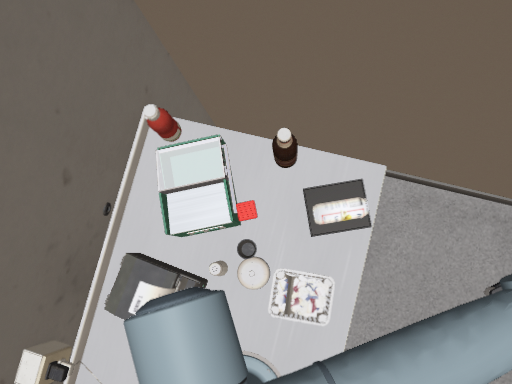

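View pics/side.png

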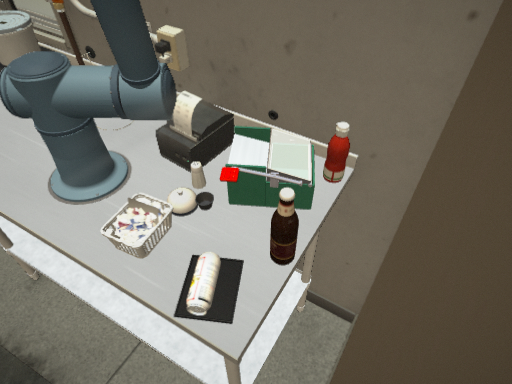

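The top view shows the can at (341,211) in its tray, the bottle at (286,150), the bin around (200,185) and the red paddle at (247,210). The side view agrees. I'm moving above the can for a close look.

Call:
jog_arm --pt "1 0.43 0.81 0.1 0 0 0.8" --pt "1 0.43 0.81 0.1 0 0 0.8" --pt "1 0.43 0.81 0.1 0 0 0.8" --pt "1 0.43 0.81 0.1 0 0 0.8" --pt "1 0.43 0.81 0.1 0 0 0.8" --pt "1 0.43 0.81 0.1 0 0 0.8" --pt "1 0.43 0.81 0.1 0 0 0.8" --pt "1 0.43 0.81 0.1 0 0 0.8" --pt "1 0.43 0.81 0.1 0 0 0.8" --pt "1 0.43 0.81 0.1 0 0 0.8" --pt "1 0.43 0.81 0.1 0 0 0.8" --pt "1 0.43 0.81 0.1 0 0 0.8"

```text
clock: 2.0
position: [0.4649, -0.2566, 0.2423]
ee_rot: [-0.0, 0.651, 0.759, -0.0]
ft_force: [-0.7, 0.4, -0.6]
width: 0.0938
grip_force: 0.0
```

```bash
cat > look.py <<'E'
import sys
from h import *
np.set_printoptions(precision=4,suppress=True)
s=robot.state(); I=camera_info('wrist'); im=capture('wrist'); save(sys.argv[1],im)
print(s['position'],s['ee_rot'],s['clock'],np.array(I['cam_to_world'])[:3,3])
for a in sys.argv[2:]:
    l,z=a.split(':'); z=float(z)
    for q in spot_point(l,'wrist')[:1]: print(l,np.round(q['position']),round(q['p'],2),at_z(I,q['position'],z))
    if l=='can_center':
        for q in masks_of(l,'wrist')[:1]:
            ys,xs=np.nonzero(q['region'])
            P=np.array([at_z(I,(x,y),z)[:2] for x,y in zip(xs,ys)])
            print(q['p'],q['rect'],cv2.minAreaRect(P.astype(np.float32)*1000))
E
python3 look.py w1.png can_center:0.029 bin:0 chute:0.115 paddle:0.159
```

```text
[ 0.4649 -0.2566  0.2423] [-0.0001  0.6514  0.7587 -0.    ] 2.0 [ 0.4533 -0.1897  0.4253]
can_center [251. 167.] 0.62 [ 0.4623 -0.2552  0.029 ]
0.94 [226.9, 114.7, 46.0, 105.6] ((462.7724914550781, -259.2745056152344), (53.34382629394531, 139.78909301757812), 7.805263519287109)
```

View pics/w1.png

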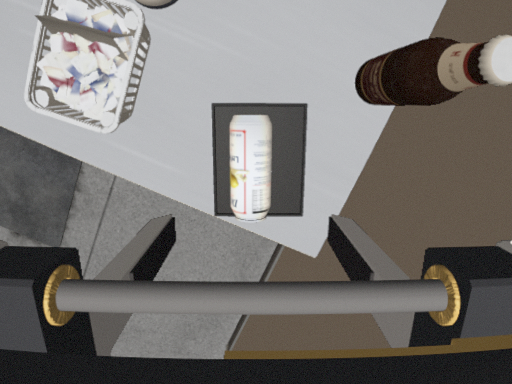

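The wrist view shows the can centred at (251,167), between and parallel to the fingers. The 53 mm width measured at the 29 mm plane confirms its height. I'm descending to grip slightly above the centre.

Call:
jog_arm --pt "1 -0.005 0 -0.12 0 0 0" --pt "1 -0.005 0 -0.24 0 0 0" --pt "1 -0.005 0 -0.36 0 0 0" --pt "1 -0.005 0 -0.44 0 0 0" --pt "1 -0.005 0 -0.49 0 0 0" --pt "1 -0.005 0 -0.505 0 0 0" --pt "1 -0.005 0 -0.505 0 0 0" --pt "0 -0.005 0 -0.505 0 0 0" --pt "0 -0.005 0 -0.505 0 0 0" --pt "0 -0.005 0 -0.505 0 0 0" --pt "0 -0.005 0 -0.505 0 0 0" --pt "0 -0.005 0 -0.505 0 0 0" --force 10

```text
clock: 3.5
position: [0.4633, -0.2563, 0.0409]
ee_rot: [0.0, 0.651, 0.759, -0.0]
ft_force: [-0.3, 0.4, 0.3]
width: 0.0576
grip_force: 0.0
```

Call:
jog_arm --pt "0 0 0 0 0 0 0" --pt "0 0 0 0 0 0 0" --pt "0 0 0 0 0 0 0" --pt "0 0 0 0 0 0 0" --pt "0 0 0 0 0 0 0"

```text
clock: 4.0
position: [0.4631, -0.2561, 0.0404]
ee_rot: [-0.0, 0.651, 0.759, 0.0]
ft_force: [0.9, -0.4, -0.5]
width: 0.0411
grip_force: 8.6
```

```bash
python3 look.py w2.png can_center:0.029; python3 - <<'E'
from h import *
im=capture('side'); s=robot.state(); print(s['width'],s['grip_force'],s['clock'])
w=cv2.imread('pics/w2.png')[:,:,::-1]
a=cv2.resize(im[200:350,130:300],None,fx=2.4,fy=2.4); b=cv2.resize(w,(a.shape[1],a.shape[0]*4//4))[:a.shape[0]]
save('c2.png',np.hstack([a,w[:a.shape[0],50:440]]))
E
```

```text
[ 0.4631 -0.2561  0.0404] [-0.0001  0.6507  0.7593  0.    ] 4.0 [ 0.4514 -0.1893  0.2233]
can_center [252. 222.] 0.92 [ 0.4627 -0.2576  0.029 ]
0.61 [207.9, 115.4, 87.9, 210.6] ((462.7677001953125, -264.13275146484375), (54.721256256103516, 150.81800842285156), 8.346148490905762)
0.040950786268756804 8.574929349124432 4.2
```

View pics/c2.png

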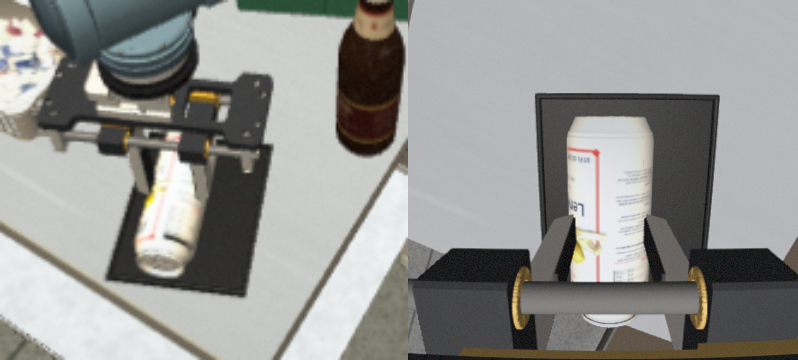

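The side crop (left) shows the can seated between the fingers. In the wrist crop (right) it is centred at about column 610, with the pads pressing slightly into the soft can. I'll ease the grip force, lift, and look at the bin.

Call:
jog_arm --pt "0 0 0 0.02 0 0 0" --pt "0 0 0 0.08 0 0 0" --pt "0 0 0 0.18 0 0 0" --pt "0 0 0 0.3 0 0 0" --pt "0 0 0 0.42 0 0 0" --pt "0 0 0 0.54 0 0 0" --pt "0 0 0.06 0.65 0 0 0" --pt "0 0 0.17 0.7 0 0 0" --pt "0 0 0.28 0.7 0 0 0.01" --pt "0 0 0.38 0.7 0 0 0.02" --pt "0 0 0.4 0.7 0 0 0.02" --pt "0 0 0.4 0.7 0 0 0.02" --force 6

```text
clock: 5.4
position: [0.463, -0.0954, 0.321]
ee_rot: [0.001, 0.638, 0.77, -0.0]
ft_force: [-0.1, -0.1, -0.3]
width: 0.0413
grip_force: 5.1
```

```bash
python3 look.py w3.png bin:0 chute:0.115 paddle:0.159 lid_edge:0.101; python3 -c "
from h import *
s=robot.state();print(s['width'],s['grip_force'])"
```

```text
[ 0.463  -0.0954  0.321 ] [ 0.0005  0.6379  0.7701 -0.0001] 5.4 [ 0.4489 -0.0287  0.5038]
bin [319.  42.] 0.94 [0.5308 0.0972 0.    ]
chute [284.  20.] 0.9 [0.4669 0.0849 0.115 ]
paddle [253. 123.] 0.85 [ 0.4525 -0.0376  0.159 ]
lid_edge [331.  25.] 0.74 [0.5237 0.0944 0.101 ]
0.04133101352392544 5.075293779373169
```

View pics/w3.png

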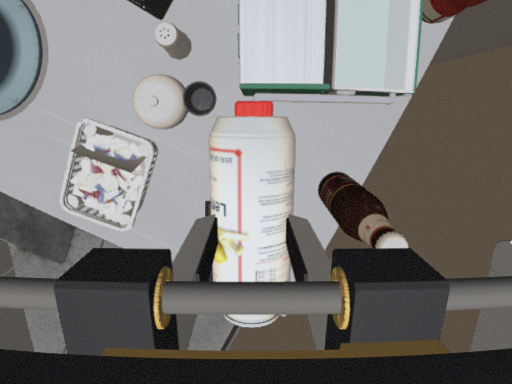

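The wrist view shows the bin's near cheek as a level green band at row ~90, columns 241-413, so the bin yaw is about 10.5°, and the paddle is at (253,108). I'm moving nearer and looking again.

Call:
jog_arm --pt "0 -0.01 0.08 0 0 0 0" --pt "0 -0.02 0.18 0 0 0 0" --pt "0 -0.03 0.25 0 0 0 0" --pt "0 -0.03 0.25 0 0 0 0" --pt "0 -0.03 0.25 0 0 0 0"

```text
clock: 6.15
position: [0.4513, 0.0032, 0.3204]
ee_rot: [0.0, 0.639, 0.769, -0.0]
ft_force: [0.1, -0.1, -0.9]
width: 0.0413
grip_force: 5.1
```

```bash
python3 look.py w4.png bin:0 chute:0.115 lid_edge:0.101; python3 - <<'E'
from h import *
I=camera_info('wrist');capture('wrist')
for l in ['chute','bin','lid']:
  for q in masks_of(l,'wrist')[:1]:
    ys,xs=np.nonzero(q['region']); print(l,q['p'],q['rect'])
E
```

```text
[0.4513 0.0032 0.3204] [ 0.0001  0.6388  0.7694 -0.0002] 6.15 [0.4374 0.0699 0.5033]
bin [308. 106.] 0.91 [0.5223 0.0984 0.    ]
chute [278. 105.] 0.87 [0.4678 0.0864 0.115 ]
lid_edge [319. 104.] 0.71 [0.5189 0.0978 0.101 ]
chute 0.72 [232.7, 27.3, 181.9, 158.6]
bin 0.66 [233.9, 25.2, 180.4, 162.3]
lid 0.74 [313.9, 29.0, 99.2, 149.1]
```

View pics/w4.png

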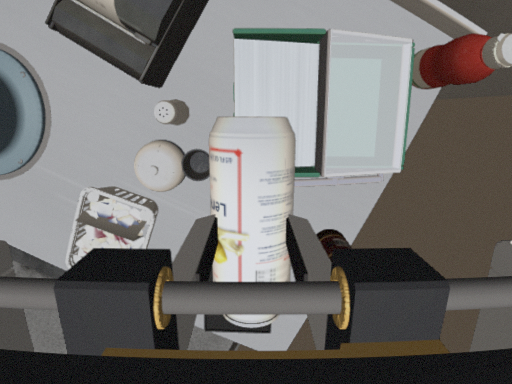

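```bash
python3 - <<'E'
from h import *
np.set_printoptions(precision=4,suppress=True)
I=camera_info('wrist'); im=cv2.imread('pics/w4.png')[:,:,::-1].astype(int)
for c in (302,308,314):
    g=im[:,c,1]-im[:,c,0]>15; r=np.nonzero(g[:200])[0]; print(c,r)
t=np.radians(10.6); ex=np.array([np.cos(t),np.sin(t)]); ey=np.array([-ex[1],ex[0]])
print('tcp',robot.state()['position'][:2]@np.c_[ex,ey])
for n,p,z in [('top outer L',(240,30),.151),('top outer',(310,30),.151),('bot outer',(310,177),.151),('chute',(278,105),.115),('lidedge',(319,104),.101),('lidface top mid',(327,104),.147),('chute end',(235,40),.127)]:
    P=at_z(I,p,z); print(n,P,P[:2]@np.c_[ex,ey])
E
```

```text
302 [ 28  29  30  31  32  33  34  35  36  37  38  39  40  41 168 169 170 171
 172 173 174 175 176]
308 [ 28  29  30  31  32  33  34  35  36  38  39  40  41 167 168 169 170 171
 172 173 174 175 176]
314 [ 28  29  30  31  32  33  34  35  36  37  38  39  40  41  42 166 167 168
 169 170 171 172 173 174 175 176]
tcp [ 0.4441 -0.0798]
top outer L [0.4094 0.1542 0.151 ] [0.4308 0.0763]
top outer [0.4823 0.1682 0.151 ] [0.505  0.0766]
bot outer [0.5171 0.0128 0.151 ] [ 0.5106 -0.0825]
chute [0.4671 0.0869 0.115 ] [ 0.4751 -0.0005]
lidedge [0.5188 0.0985 0.101 ] [0.528  0.0014]
lidface top mid [0.5183 0.0969 0.147 ] [ 0.5273 -0.0001]
chute end [0.4039 0.1483 0.127 ] [0.4242 0.0715]
```

Call:
jog_arm --pt "0 0.022 0.106 0 0 0 0" --pt "0 0.042 0.206 0 0 0 0" --pt "0 0.042 0.206 -0.08 0 0 0" --pt "0 0.042 0.206 -0.18 0 0 0" --pt "0 0.042 0.206 -0.26 0 0 0" --pt "0 0.042 0.206 -0.32 0 0 0" --pt "0 0.042 0.206 -0.36 0 0 0" --pt "0 0.042 0.206 -0.39 0 0 0" --pt "0 0.042 0.206 -0.405 0 0 0" --pt "0 0.042 0.206 -0.412 0 0 0" --pt "0 0.042 0.206 -0.412 0 0 0" --pt "0 0.042 0.206 -0.412 0 0 0"

```text
clock: 7.75
position: [0.4685, 0.0862, 0.1566]
ee_rot: [0.001, 0.639, 0.769, 0.001]
ft_force: [-0.0, 0.3, -0.5]
width: 0.0409
grip_force: 5.1
```

```bash
python3 - <<'E'
from h import *
a=capture('side'); b=capture('wrist'); save('c5.png',np.hstack([cv2.resize(a[100:230,190:340],(400,346)),b[:346,56:456]]))
E
```

```text
(no output)
```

View pics/c5.png

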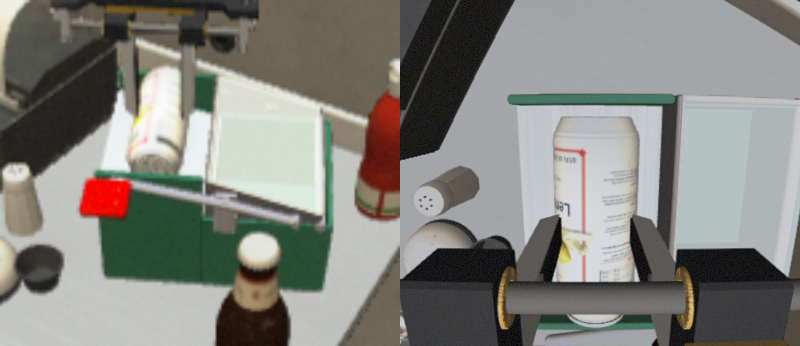

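The can hangs crosswise between both cheeks, clear of the lid (side crop left, wrist crop right). I'm lowering the last millimetres, releasing and rising.

Call:
jog_arm --pt "0 0 0 -0.005 0 0 0" --pt "0 0 0 -0.008 0 0 0" --pt "0.7 0 0 -0.008 0 0 0" --pt "0.7 0 0 -0.008 0 0 0" --pt "0.7 0 0 -0.008 0 0 0" --pt "0.7 0 0 -0.008 0 0 0" --pt "0.7 0 0 0.01 0 0 0" --pt "0.7 0 0 0.03 0 0 0" --pt "0.7 0 0 0.06 0 0 0" --pt "0.7 0 0 0.12 0 0 0" --pt "0.7 0 0 0.22 0 0 0" --pt "0.7 0 0 0.32 0 0 0"

```text
clock: 9.05
position: [0.4675, 0.0863, 0.2858]
ee_rot: [0.0, 0.639, 0.769, 0.0]
ft_force: [0.4, -0.7, -0.1]
width: 0.0655
grip_force: 0.0
```

```bash
python3 look.py w6.png can_center:0.138 paddle:0.159 lid_edge:0.101; python3 - <<'E'
from h import *
a=capture('side'); b=cv2.imread('pics/w6.png')[:,:,::-1]; save('c6.png',np.hstack([cv2.resize(a[100:230,190:340],(400,346)),b[:346,56:456]]))
R=[]
for c in ['side','top']:
    capture(c);s=spot_point('paddle',c);print(s[0]['p']);R.append(ray(camera_info(c),s[0]['position'])); print(at_z(camera_info(c),s[0]['position'],.159))
s=robot.state(); print(s['ft_force'],s['width'])
E
```

```text
[0.4675 0.0863 0.2858] [0.     0.6387 0.7694 0.    ] 9.05 [0.4537 0.1528 0.4687]
can_center [270. 178.] 0.66 [0.4856 0.0899 0.138 ]
0.83 [245.6, 117.1, 55.1, 126.5] ((490.01739501953125, 85.80371856689453), (54.14965057373047, 142.00291442871094), 10.648589134216309)
paddle [218. 288.] 0.81 [ 0.4513 -0.04    0.159 ]
0.98
[ 0.45004421 -0.03560322  0.159     ]
0.68
[ 0.4496228  -0.03581402  0.159     ]
[-0.0245475  -0.16779061 -0.37119411] 0.06572405194724353
```

View pics/c6.png

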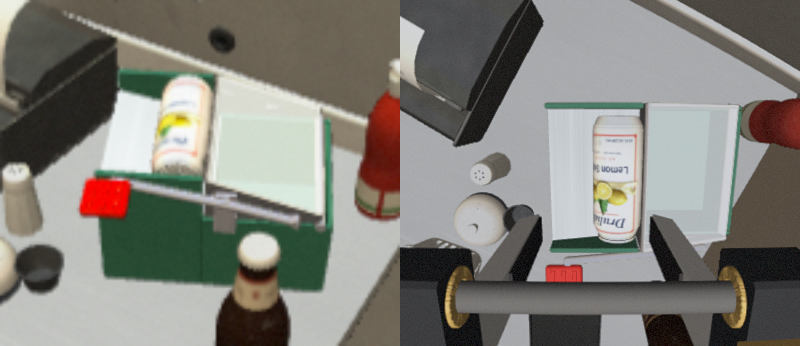

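The can rests crosswise against the closed lid (can at ~(616,180) in the wrist crop). The paddle is at about (0.450,-0.037,0.159). I'm going above it with the fingers shut.

Call:
jog_arm --pt "0 -0.015 -0.1 0 0 0 0" --pt "0 -0.031 -0.2 0 0 0 0" --pt "0 -0.045 -0.29 0 0 0 0" --pt "0 -0.048 -0.311 0 0 0 0" --pt "0 -0.048 -0.311 -0.07 0 0 0" --pt "0 -0.048 -0.311 -0.14 0 0 0" --pt "0 -0.048 -0.311 -0.2 0 0 0" --pt "0 -0.048 -0.311 -0.217 0 0 0" --pt "0 -0.048 -0.311 -0.217 0 0 0" --pt "0 -0.048 -0.311 -0.217 0 0 0" --pt "0 -0.048 -0.311 -0.217 0 0 0"

```text
clock: 10.65
position: [0.4497, -0.0383, 0.1984]
ee_rot: [0.001, 0.639, 0.769, 0.0]
ft_force: [-0.2, 0.5, 0.7]
width: 0.0001
grip_force: 0.0
```

```bash
python3 - <<'E'
from h import *
a=capture('side'); b=capture('wrist'); save('c7.png',np.hstack([cv2.resize(a[100:230,190:340],(400,346)),b[38:384,56:456]]))
s=robot.state(); print(s['ft_force'],s['width'],s['position'])
E
```

```text
[-0.22830565  0.1147119  -0.61000924] 0.0006727889831039632 [ 0.4494189  -0.03831261  0.19808072]
```

View pics/c7.png

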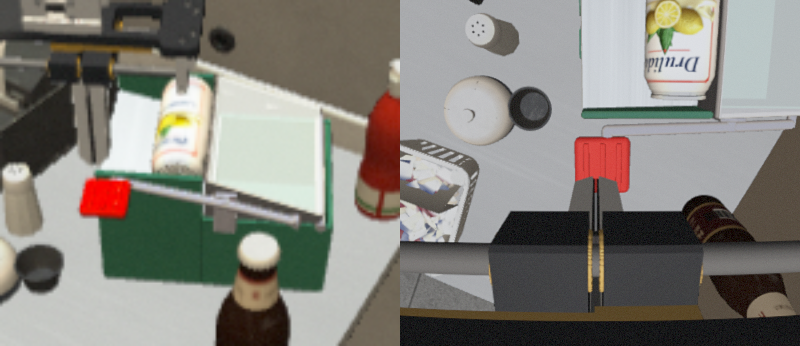

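The shut fingertips stand over the paddle (wrist crop ~(596,185), paddle centre ~(602,165)), and the can is still against the lid. Pressing now.

Call:
jog_arm --pt "0 0 0 -0.03 0 0 0" --pt "0 0 0 -0.05 0 0 0" --pt "0 0 0 -0.07 0 0 0" --pt "0 0 0 -0.09 0 0 0" --pt "0 0 0 -0.11 0 0 0" --pt "0 0 0 -0.125 0 0 0" --pt "0 0 0 -0.125 0 0 0" --pt "0 0 0 -0.125 0 0 0"

```text
clock: 11.55
position: [0.4484, -0.0381, 0.1469]
ee_rot: [-0.0, 0.639, 0.769, -0.0]
ft_force: [-4.3, -0.3, 4.6]
width: 0.0004
grip_force: 2.2
```

```bash
python3 - <<'E'
from h import *
b=capture('top'); a=capture('side'); save('c8.png',np.hstack([cv2.resize(a[100:230,190:340],(400,346)),cv2.resize(b[110:260,130:303],(400,346))]))
s=robot.state(); print(s['ft_force'],s['width'],s['position'],s['clock'])
E
```

```text
[-3.70250215  0.15219409  3.53033892] 0.00045007218797196084 [ 0.44878774 -0.03815057  0.14718276] 11.65
```

View pics/c8.png

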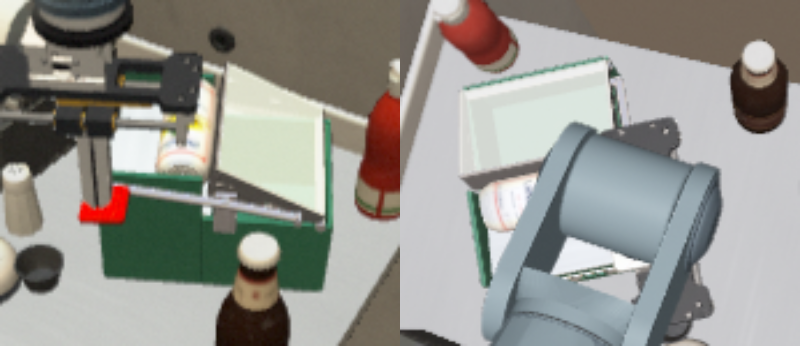

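The lid is partly raised and the can is still waiting in front of it (side crop ~(185,140)). I'm pressing a little further.

Call:
jog_arm --pt "0 0 0 -0.01 0 0 0" --pt "0 0 0 -0.015 0 0 0" --pt "0 0 0 -0.015 0 0 0" --pt "0 0 0 -0.015 0 0 0" --pt "0 0 0 -0.015 0 0 0" --pt "0 0 0 -0.015 0 0 0"

```text
clock: 12.25
position: [0.4488, -0.0383, 0.141]
ee_rot: [0.0, 0.639, 0.769, -0.0]
ft_force: [-5.1, -0.9, 4.1]
width: 0.0001
grip_force: 2.4
```

```bash
cat > c.py <<'E'
from h import *
import sys
b=capture('top'); a=capture('side'); save(sys.argv[1],np.hstack([cv2.resize(a[100:230,190:340],(400,346)),cv2.resize(b[110:260,130:303],(400,346))]))
for c in ('side','top'):
    m=masks_of('can_center',c); print(c,[(q['p'],np.round(q['rect'])) for q in m[:2]], [(q['p'],np.round(q['position'])) for q in spot_point('lid_edge',c)[:1]])
s=robot.state(); print(s['ft_force'],s['width'],s['position'],s['clock'])
E
python3 c.py c9.png
```

```text
side [(0.62, array([250., 130.,  22.,  40.])), (0.24, array([218., 122.,  94.,  89.]))] [(0.81, array([271., 154.]))]
top [(0.71, array([165., 184.,  24.,  26.]))] [(0.97, array([190., 183.]))]
[-4.18971763 -0.84506529  4.26747636] 0.0007234208930654722 [ 0.44873231 -0.03823065  0.14095656] 12.55
```

```bash
cat > phi.py <<'E'
from h import *
np.set_printoptions(precision=4,suppress=True)
t=np.radians(10.6); ex=np.array([np.cos(t),np.sin(t),0]); ey=np.array([-ex[1],ex[0],0])
O=.536*ex-.0015*ey
for c in ('side','top'):
    capture(c); I=camera_info(c)
    for l in ('lid_edge','paddle','can_center'):
        for s in spot_point(l,c)[:1]:
            o,r=ray(I,s['position']); k=-((o-O)@ey-(-.119 if l=='paddle' else 0))/(r@ey)
            P=o+k*r-O; x,z=P@ex,P[2]
            # angle by best fit of ray to arc
            e=''
            if l=='lid_edge':
                ph=np.linspace(-.05,.9,96); Q=[O+ex*(.1-.108*np.cos(p))+np.array([0,0,.1+.108*np.sin(p)]) for p in ph]
                d=[np.linalg.norm(np.cross(q-o,r)) for q in Q]; e=('phi',ph[np.argmin(d)],min(d))
            print(c,l,round(s['p'],2),'x',x,'z',z,e)
E
python3 phi.py
```

```text
side lid_edge 0.83 x -0.00701751936350698 z 0.13200576464806135 ('phi', np.float64(0.29000000000000004), np.float64(0.0036546933667790577))
side can_center 0.68 x -0.02407080808664742 z 0.1317487232589214 
top lid_edge 0.86 x -0.0015610373064059888 z 0.14742061502093695 ('phi', np.float64(0.39), np.float64(0.0013488868759506572))
top can_center 0.72 x -0.023645062173859564 z 0.11529302308387113
```

View pics/c9.png

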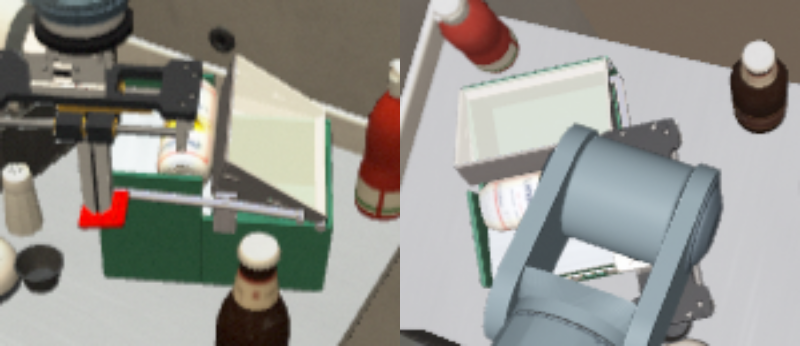

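The lid is only at about 0.35 rad, and the lever is not at its stop (4-5 N). I'm pressing further in small steps.

Call:
jog_arm --pt "0 0 0 -0.01 0 0 0" --pt "0 0 0 -0.02 0 0 0" --pt "0 0 0 -0.025 0 0 0" --pt "0 0 0 -0.025 0 0 0" --pt "0 0 0 -0.025 0 0 0"

```text
clock: 13.45
position: [0.4485, -0.0382, 0.1308]
ee_rot: [-0.0, 0.639, 0.769, -0.0]
ft_force: [-5.1, -1.5, 4.4]
width: 0.0005
grip_force: 2.7
```

```bash
python3 phi.py; python3 -c "
from h import *
s=robot.state();print(s['ft_force'],s['position'],s['clock'])"
```

```text
side lid_edge 0.94 x 0.003935725194701217 z 0.14153836493756655 ('phi', np.float64(0.41000000000000003), np.float64(0.0032272772381315303))
side paddle 0.73 x -0.10864901914571545 z 0.13046490158790192 
side can_center 0.62 x 0.04075204160154468 z 0.05974028932654063 
top lid_edge 0.95 x 0.008502941370776586 z 0.15224394326072832 ('phi', np.float64(0.5399999999999999), np.float64(0.0007902727798425495))
[-5.43789799 -2.2621397   4.44350402] [ 0.44855973 -0.03818874  0.13090937] 13.85
```

The can now appears in the well (x≈0.04, z≈0.06). I'm pressing further so the lid is well over 0.5 rad.

Call:
jog_arm --pt "0 0 0 -0.01 0 0 0" --pt "0 0 0 -0.02 0 0 0" --pt "0 0 0 -0.03 0 0 0" --pt "0 0 0 -0.03 0 0 0" --pt "0 0 0 -0.03 0 0 0" --pt "0 0 0 -0.03 0 0 0"

```text
clock: 14.45
position: [0.4489, -0.0382, 0.1191]
ee_rot: [0.0, 0.639, 0.769, 0.0]
ft_force: [-4.0, 0.1, 4.2]
width: 0.0005
grip_force: 2.5
```

```bash
python3 phi.py; python3 -c "
from h import *
s=robot.state();print(s['ft_force'],s['position'],s['clock'])"
```

```text
side lid_edge 0.94 x 0.008122585338778902 z 0.16919727048118238 ('phi', np.float64(0.63), np.float64(0.006413881452000591))
side paddle 0.92 x -0.1110479184774496 z 0.12412403108953562 
side can_center 0.67 x 0.0725995929337548 z 0.035216035216286024 
top lid_edge 0.63 x 0.021485063442556327 z 0.1492663609179603 ('phi', np.float64(0.6799999999999999), np.float64(0.00400150075030116))
top can_center 0.55 x 0.06941852544581138 z 0.025735525479873456 
[-2.72198263 -1.33509336  3.8153904 ] [ 0.44886289 -0.0381578   0.11895799] 14.85
```

The can is in the well (x≈0.07, z≈0.03) and the lid is held at about 0.65 rad. I'll hold briefly, then let the lever up gently and rise clear.

Call:
jog_arm --pt "0 0 0 0 0 0 0" --pt "0 0 0 0.02 0 0 0" --pt "0 0 0 0.04 0 0 0" --pt "0 0 0 0.07 0 0 0" --pt "0 0 0 0.1 0 0 0" --pt "0 0 0 0.13 0 0 0" --pt "0 0 0 0.16 0 0 0" --pt "0 0 0 0.2 0 0 0" --pt "0 0 0 0.27 0 0 0" --pt "0 0 0 0.35 0 0 0" --pt "0 0 0 0.35 0 0 0" --pt "0 0 0 0.35 0 0 0"

```text
clock: 16.05
position: [0.4488, -0.0382, 0.2594]
ee_rot: [0.001, 0.639, 0.769, 0.0]
ft_force: [-0.1, -0.0, -0.2]
width: 0.0007
grip_force: 0.0
```

```bash
python3 phi.py; python3 -c "
from h import *
s=robot.state();print(s['ft_force'],s['position'],s['clock'])"
```

```text
side lid_edge 0.8 x -0.01149087306694779 z 0.10614497128954714 ('phi', np.float64(0.06), np.float64(0.0036814833078739257))
side paddle 0.9 x -0.1086258541592518 z 0.16498608711864327 
top lid_edge 0.57 x -12.664486706932893 z 55.17193902429596 ('phi', np.float64(0.58), np.float64(0.22286514106220703))
[-0.42822098 -0.17223402  0.95829082] [ 0.44838225 -0.03805452  0.25813111] 16.45
```

Call:
jog_arm --pt "0.3 0 0 0.05 0 0 0" --pt "0.3 0 0 0.05 0 0 0" --pt "0.3 0 0 0.05 0 0 0" --pt "0.3 0 0 0.05 0 0 0" --pt "0.3 0 0 0.05 0 0 0" --pt "0.3 0 0 0.05 0 0 0" --pt "0.3 0 0 0.05 0 0 0" --pt "0.3 0 0 0.05 0 0 0"

```text
clock: 17.25
position: [0.4487, -0.0382, 0.2787]
ee_rot: [-0.0, 0.639, 0.769, -0.0]
ft_force: [-0.2, 0.3, -0.4]
width: 0.0286
grip_force: 0.0
```

```bash
python3 - <<'E'
from h import *
capture('side')
for l in ('lid_edge','paddle','ale_bottle','can_center'): print(l,[(q['p'],q['position']) for q in spot_point(l,'side')[:1]])
print(robot.state()['ft_force'])
# compare lid area with the first side picture
a=cv2.imread('pics/side.png')[:,:,::-1].astype(int); b=capture('side').astype(int); save('end.png',b.astype(np.uint8))
d=np.abs(a-b).sum(2)>60; print('lid-area/lever changed px share',d[140:205,268:315].mean(), 'bottle',d[190:262,270:300].mean())
E
```

```text
lid_edge [(0.73, [266.4, 162.9])]
paddle [(0.85, [226.7, 169.7])]
ale_bottle [(0.55, [282.4, 253.0])]
can_center []
[-0.14489424 -0.37006431  0.58008414]
lid-area/lever changed px share 0.08052373158756138 bottle 0.001388888888888889
```

The lid is back at its starting pixel position, and the bottle hasn't moved. The can is under the lid. Handing in.

```bash
python3 -c "
from h import *
print(workorder.close_job())"
```

```text
the job is handed in; nothing more can be done
None
```

The job is handed in, though the close-out returned no verdict: by the camera measurements the can is in the bin's well, the lid is shut, the lever is up and the ale bottle has not moved.

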